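# Make up two torque calibration kits

### The job

Make up the kits for the next two torque wrenches: in the two-pocket tray the small flange transducer in the larger pocket and the short socket in the smaller one; in the three-pocket tray the large flange transducer in the square pocket, the deep socket in the small pocket and the spirit level lying in the long slot. Set every piece down upright on its pocket floor, do not drop it, and let go of it. Leave the rest of the stock (bit socket, flange disc, reducer) standing where it is.

Things in the scene. Friction and masses are not known exactly. Their poses are not given: they have to be found in the camera images.
- tray_two: Two-pocket kit tray, grey, foam-lined, fixed: 127 mm (x) by 76 mm (y), 13 mm high. Origin: centre of its underside; z up. Floor 3 mm thick; walls and divider 5 mm thick, 13 mm high (pockets 10 mm deep). Larger pocket (transducer) 66 x 66 mm, centre at x -25.5, y 0 mm. Smaller pocket (socket) 46 mm (x) by 66 mm (y), centre at x +35.5, y 0 mm.
- tray_three: Three-pocket kit tray, grey, foam-lined, fixed: 154 mm (x) by 143 mm (y), 13 mm high. Origin: centre of its underside. Floor 3 mm; walls and dividers 5 mm thick, 13 mm high. Square pocket (transducer) 82 x 82 mm, centre at x -31, y +25.5 mm. Small pocket (socket) 57 (x) by 82 (y) mm, centre at x +43.5, y +25.5. Long slot (level) 144 (x) by 46 (y) mm, centre at x 0, y -43.5.
- transducer_large: Large flange-mounted torque transducer, metal, about 0.5 kg, standing upright on its flange: round flange 60 mm across and 12 mm thick with six bolt holes, then a round body 44 mm across up to 46 mm, then a 12.7 mm square drive on top up to 60 mm. Origin: centre of the underside; z up along the drive. Grip it on the body, above the flange.
- transducer_small: Small flange-mounted torque transducer, the same shape, about 0.2 kg, standing upright: flange 46 mm across and 10 mm thick, body 32 mm across up to 40 mm, 9.5 mm square drive up to 51 mm. Origin: centre of the underside; z up. Grip it on the body, above the flange.
- socket_deep: Deep wrench socket, dark steel tube, standing upright with its open hexagon mouth up: 32 mm across, 66 mm tall, about 0.2 kg. Origin: centre of the underside; z up.
- socket_short: Short wrench socket, bright steel, standing upright with its open hexagon mouth up: 24 mm across, 36 mm tall, about 0.07 kg. Origin: centre of the underside; z up.
- level: Block spirit level: aluminium bar 100 mm long (x), 20 mm wide (y), 32 mm high, with a yellow-green vial in its top, about 0.16 kg. Origin: centre of the underside; z up. Either end may lead.
- bit_socket: Stays in the stock. Bit socket standing upright: bright round body 24 mm across and 24 mm high with a dark 11 mm hexagon bit pointing up to 48 mm. Origin: centre of the underside.
- flange_disc: Stays in the stock. Flat steel flange disc, 56 mm across, 14 mm high, with a square hole in the middle and six bolt holes. Origin: centre of the underside.
- reducer: Stays in the stock. Square drive reducer: dark block 24 x 24 mm, 20 mm high, with a bright 12.7 mm square stub up to 34 mm. Origin: centre of the underside.

How it is judged:
By the outcome, as a careful person would: the job done as asked, in the order asked, and still so for the second after the job is handed in, with the robot touching nothing.
It also fails if it takes over 109 s, if anything falls off the work surface, if the arm or the gripper's body presses on something with over 40 N, if the wrist force passes 120 N, or if a joint passes its speed limit or range.

### The arm

A 7-joint arm with a two-finger parallel gripper is mounted at the origin on the work surface. World frame = base frame: x ahead of the robot, y to its left, z up, the work surface at z = 0. Lengths are in mm, angles in rad, forces in N, time in s.
With the tool pointing down it reaches from about 425 to 1025 mm from the base axis. Payload 3.6 kg.
Tool frame: the origin (TCP) lies at the centre of the arm's flange, where the gripper is bolted on; the fingertips stand 173 mm ahead of it and the grasp point (between the pads) lies 155 mm ahead of it; z points along the fingers, x is the direction in which the jaws open and shut, and the axes are right-handed (so a half turn about z gives the same grasp; the last joint's range is limited). The gripper opens to 85 mm and grips with 20 to 120 N. Pads are 22 mm wide; open, the fingers measure 114 mm over their backs; the gripper's body (76 mm by 85 mm) begins 54 mm behind the grasp point. The pads swing forward as they close: fully open they stand 13 mm farther back than shut.
Start: joints at [1.143, 0.591, 0.048, 1.609, -0.033, 0.943, -0.034], TCP at [237.542, -684.984, 404.702] pointing down, gripper open.
Joint ranges: [-2.69, 2.69], [-0.47, 2.24], [-1.27, 1.36], [0.19, 2.51], [-1.53, 4.68], [0.08, 2.07], [-3.09, 3.09]. Speed limits (rad/s): [2.57, 2.57, 3.14, 3.14, 3.14, 3.14, 3.14].

### API

Orientations are given as a unit quaternion [w, x, y, z].
In Python, from workcell import status, eyes, job, cut_out gives the robot as it stands.
- The arm moves only by the tool play_rows, never from a script. Its argument "steps" is a list of rows, each a list of 7 numbers: the turn, a rotation vector about the tool's x, y, z in degrees, then the shift along the tool's x, y, z in mm, then the opening, from 0 (shut) to 1 (fully open). In form: [[wx, wy, wz, x, y, z, grip], ...]. A call has 1 to 20 rows; each row is the pose to reach, as a shift and turn from the pose commanded when the call began, along the tool's axes at that moment; what a row does not reach only later rows make up. A row lasts 1/10 s, in which the tool goes at most 50 mm and 8.59 degrees, less where a joint would pass 70% of its speed; a pose out of reach is approached as far as the arm can. A call with a gripper value outside its range is refused whole. The fingers move at their own pace and stop on an object; the grip force is fixed at half the most. Time passes only in rows, so rows that repeat a pose let the fingers close. It gives the time, the measured TCP pose, the force and the opening at its end, in the units of the state.
- status.get_obs(): the state, without advancing time (a new reading comes with each control period).
- eyes.snapshot(name): name is "side" or "top"; returns a dict with "img" (400x640x3 uint8, blue, green, red), "depth" (400x640 float32, mm along the optical axis (not along the pixel's ray), 0 where there is no reading), "K" (3x3 intrinsics, pixels), "k1" (the pictures are not rectified: a ray, as slopes to the right and down, at radius r is drawn at 1 + k1 r^2 times it, then the intrinsics apply), "origin" and "orientation" of the camera in the world. Camera axes: x right, y down, z forward; pixel columns grow to the right and rows downward; lengths in mm; the calibration is good to about 2 mm. A picture is of the moment at which its call begins.
- job.sign_off(): hands the job in, once; it reports no verdict.
Trained networks look in the newest picture that a camera, given by its name, has taken for a name from the list of things; names that differ only in an ending like _2 or _b are one class to them, and where a whole thing is asked for, a point or a joint stands for the part that bears it (a point fixed in the world has none). Each returns a list of dicts, best first, with "p" (0 to 1); they miss things now and then, are a little off and sometimes report something else, mostly with a low value. They report only what shows in the picture. A call takes as long as a camera call.
- cut_out(target, camera): "pixels" (400x640 bool, what is visible of it) and "pixel" ([column, row] in pixels, amid what is visible of it).
The state is a dict: "clock": time; "q": joint angles; "dq": joint speeds; "tau": joint torques, N m; "eef_pos": TCP position; "tcp_rot": TCP orientation; "wrist_force": force on the tool from outside, world axes, zero at the start; "torque": the same for the moment, N m; "gripper_width": finger opening in mm.
Only numpy, scipy, OpenCV 4.12 (cv2) and the standard library are available. Lean on these libraries where they do the work, as an engineer would, in place of code of your own. Each camera call takes 0.05 s, during which the arm holds its last target. There are 200 camera calls.

## Working session

There is one attempt and no reset: what is moved stays moved. The work goes in short steps, Python scripts to look and compute and a tool call to move; the robot and the scene stay as the last step left them, time stands still between calls to the robot, and variables do not carry over. Pictures are saved under pics/ and viewed, about 12 in all and at most 16, crops included, and the job is handed in when it is done.

Besides the shell and the picture viewer there is one more tool, called after ">>>" as name(argument=value, ...), one argument or row to a line, values as JSON. play_rows: Moves the arm, as the interface text tells. Its arguments: {"type":"object","properties":{"steps":{"type":"array"}},"required":["steps"]}

```bash
ls; mkdir -p pics
cat > h.py <<'E'
import numpy as np, cv2
from scipy.spatial.transform import Rotation as R
from workcell import status, eyes, job, cut_out
def rot(q): return R.from_quat([q[1],q[2],q[3],q[0]])
def world(s, px, depth=None, z=None):
    """pixels Nx2 -> world, by depth (mm) or by intersecting plane z"""
    px=np.asarray(px,float).reshape(-1,2); K=np.asarray(s['K'])
    d=(px-[K[0,2],K[1,2]])/[K[0,0],K[1,1]]; u=d.copy()
    for _ in range(20): u=d/(1+s['k1']*(u**2).sum(1,keepdims=True))
    ray=rot(s['orientation']).apply(np.c_[u,np.ones(len(u))]); o=np.asarray(s['origin'])
    t=np.asarray(depth).reshape(-1) if depth is not None else (z-o[2])/ray[:,2]
    return o+ray*np.asarray(t).reshape(-1,1)
def cloud(s,mask):
    v,u=np.nonzero(mask&(s['depth']>0)); return world(s,np.c_[u,v],depth=s['depth'][v,u])
E
python3 - <<'E'
from h import *
o=status.get_obs(); print(o)
for c in ['top','side']:
    s=eyes.snapshot(c); cv2.imwrite(f'pics/{c}0.png',s['img'])
    print(c,s['origin'],s['orientation'],s['K'],s['k1'])
    for n in ['tray_two','tray_three','transducer_large','transducer_small','socket_deep','socket_short','level','bit_socket','flange_disc','reducer']:
        for d in cut_out(n,c)[:3]:
            P=cloud(s,d['pixels'])
            if len(P): print(n,round(d['p'],2),d['pixel'],len(P),'med',np.median(P,0).round(),'lo',np.percentile(P,2,0).round(),'hi',np.percentile(P,98,0).round())
E
```

```text
pics
{'clock': 0.0, 'q': array([ 1.14347327,  0.59210134,  0.04829358,  1.60983632, -0.03329023,
        0.94269425, -0.03369076]), 'dq': array([ 1.22081918e-03, -1.58217148e-04,  4.33546957e-05,  5.58808245e-04,
        7.11577215e-04, -1.23951560e-04,  2.55779111e-04]), 'tau': array([-8.67218278e-04, -5.48691344e+01,  1.54636357e+00, -1.98126411e+01,
        9.41995124e-03,  8.82872584e-03,  1.05780408e-06]), 'eef_pos': array([ 237.43515715, -684.54815053,  403.54793266]), 'tcp_rot': array([-5.93833739e-04,  8.14785427e-01, -5.79761554e-01, -9.46549191e-04]), 'wrist_force': array([ 0.53875435, -0.17705842,  0.44426338]), 'torque': array([-0.06393341,  0.03893409,  0.00384272]), 'gripper_width': 85.60003468482965}
top [ 472.77593382  -14.77490624 1192.48342754] [-0.03295031  0.71120618 -0.70145792  0.03250882] [[440.59674557   0.         320.80892535]
 [  0.         440.59674557 186.5088024 ]
 [  0.           0.           1.        ]] -0.11776458280005092
tray_two 0.64 [427.9, 228.5] 1365 med [ 480. -302.    3.] lo [ 418. -348.   -3.] hi [ 541. -252.   15.]
transducer_large 0.74 [27
[... 1319 characters left out ...]
.]
tray_three 0.6 [223.6, 318.3] 6995 med [500. 295.   2.] lo [415. 207.  -1.] hi [588. 377.  13.]
transducer_large 0.96 [314.0, 262.3] 841 med [447. 117.  32.] lo [427.  88.   3.] hi [476. 136.  60.]
transducer_small 0.76 [349.9, 186.5] 399 med [ 544. -101.   17.] lo [ 529. -150.   -0.] hi [574. -88.  50.]
socket_deep 0.67 [242.0, 196.5] 408 med [663. 112.  46.] lo [657.  95.   2.] hi [684. 122.  66.]
socket_short 0.57 [389.2, 204.7] 177 med [ 440. -111.   26.] lo [ 432. -127.   -0.] hi [ 451. -106.   37.]
level 0.92 [278.1, 179.8] 668 med [677.   3.  24.] lo [644. -33.  -0.] hi [719.  39.  36.]
flange_disc 0.59 [311.9, 211.8] 439 med [563.  13.  13.] lo [540. -15.   3.] hi [590.  37.  16.]
```

Run:
```python
import cv2
a=cv2.imread('pics/top0.png'); cv2.imwrite('pics/top0b.png',cv2.resize(a[90:330,130:510],(792,500),interpolation=cv2.INTER_CUBIC))
```

```text
(no output)
```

View pics/top0b.png

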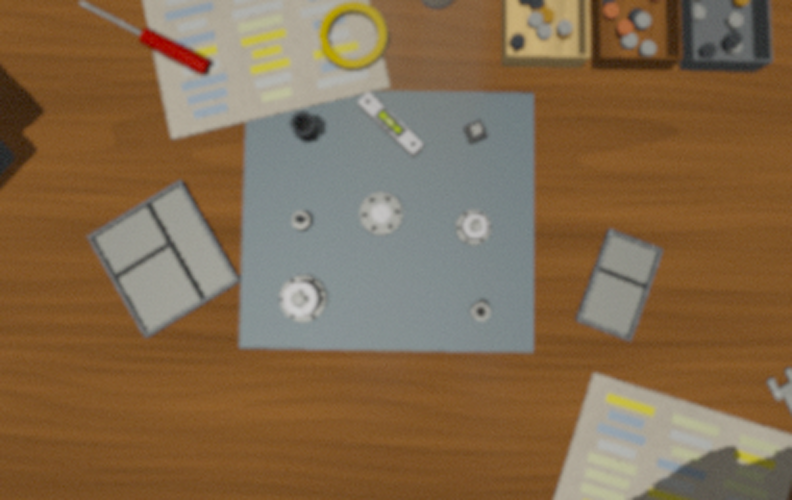

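View pics/side0.png

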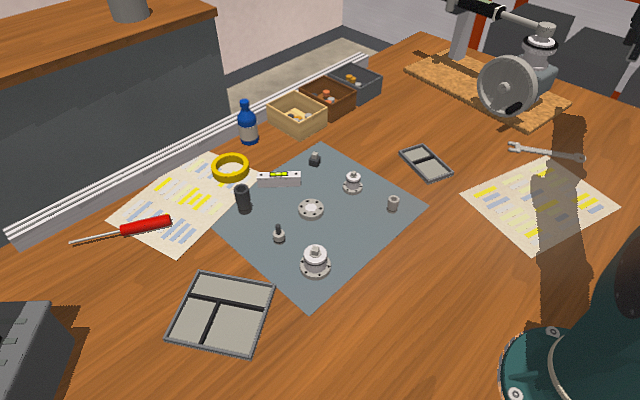

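```bash
cat > m.py <<'E'
from h import *
S={c:eyes.snapshot(c) for c in ['top','side']}
top={'transducer_small':(35,38,54,'t'),'socket_short':(30,0,42,0),'transducer_large':(41,0,65,0),'socket_deep':(58,0,72,0),'level':(26,0,40,0)}
for c,s in S.items():
    for n,(lo,_,hi,_) in top.items():
        D=cut_out(n,c)
        if not D: print(c,n,'none'); continue
        P=cloud(s,D[0]['pixels']); Q=P[(P[:,2]>lo)&(P[:,2]<hi)]
        (cx,cy),(w,h),a=cv2.minAreaRect(Q[:,:2].astype(np.float32))
        print(c,n,len(Q),'rect',round(cx,1),round(cy,1),round(w),round(h),round(a,1),'mean',Q.mean(0).round(1),'circ',[np.round(x,1) for x in cv2.minEnclosingCircle(Q[:,:2].astype(np.float32))])
    # trays: grey (low saturation) region on wood
    b=s['img'].astype(int); sat=(b.max(2)-b.min(2))
    H,W=sat.shape; vv,uu=np.mgrid[:H,:W]; px=np.c_[uu.ravel(),vv.ravel()]
    G=world(s,px,z=13.0)
    for n,(x,y,r) in {'tray_two':(480,-302,95),'tray_three':(500,293,125)}.items():
        m=((sat.ravel()<40)&(np.hypot(G[:,0]-x,G[:,1]-y)<r)).reshape(H,W).astype(np.uint8)
        k,l,st,_=cv2.connectedComponentsWithStats(m); i=1+st[1:,4].argmax()
        Q=G[(l==i).ravel()][:,:2].astype(np.float32); print(c,n,len(Q),cv2.minAreaRect(Q))
        g=s['img'].max(2).ravel(); d=(l==i).ravel()&(g<110)
        print('  bright centroid',G[(l==i).ravel()&(g>130)].mean(0).round(1), 'box',cv2.boxPoints(cv2.minAreaRect(Q)).round(0).tolist())
E
python3 m.py
```

```text
top transducer_small 108 rect 549.7 -110.0 29 29 89.8 mean [ 550.5 -109.6   40.9] circ [array([ 550.7, -109.9]), np.float64(15.8)]
top socket_short 40 rect 443.5 -117.8 22 19 47.8 mean [ 443.2 -117.9   34.9] circ [array([ 443.5, -118.1]), np.float64(11.2)]
top transducer_large 0 rect 0.0 0.0 0 0 0.0 mean [nan nan nan] circ [array([0., 0.]), np.float64(0.0)]
top socket_deep 76 rect 674.7 108.0 31 29 45.7 mean [674.8 108.3  64.5] circ [array([674.3, 108.1]), np.float64(15.8)]
top level 271 rect 682.8 -0.3 100 20 47.5 mean [ 6.818e+02 -6.000e-01  3.200e+01] circ [array([684.2,  -1.6]), np.float64(50.2)]
top tray_two 1378 ((479.1850891113281, -299.8960876464844), (78.98726654052734, 128.32859802246094), 69.8379135131836)
  bright centroid [ 477.4 -298.2   13. ] box [[405.0, -315.0], [526.0, -359.0], [553.0, -285.0], [433.0, -241.0]]
top tray_three 3353 ((502.22637939453125, 261.30255126953125), (190.64254760742188, 192.9988555908203), 31.825538635253906)
  bright centroid [502.7 276.7  13. ] box [[370.0, 293.0], [472.0, 129.0], [634.0, 230.0], [532.0, 394.0]]
side transducer_small 120 re
[... 616 characters left out ...]
27 ((474.4739685058594, -293.908935546875), (84.72269439697266, 136.1043701171875), 69.41899108886719)
  bright centroid [ 471.4 -293.8   13. ] box [[396.0, -310.0], [523.0, -357.0], [553.0, -278.0], [426.0, -230.0]]
side tray_three 7549 ((497.292236328125, 260.989990234375), (194.34384155273438, 198.292724609375), 31.86605453491211)
  bright centroid [496.3 282.9  13. ] box [[362.0, 294.0], [467.0, 125.0], [632.0, 228.0], [527.0, 396.0]]m.py:10: RuntimeWarning: Mean of empty slice.
  print(c,n,len(Q),'rect',round(cx,1),round(cy,1),round(w),round(h),round(a,1),'mean',Q.mean(0).round(1),'circ',[np.round(x,1) for x in cv2.minEnclosingCircle(Q[:,:2].astype(np.float32))])
  ret = um.true_divide(
```

```bash
cat > t.py <<'E'
from h import *
from scipy.optimize import differential_evolution
T={'tray_two':(127,76,[(-25.5,0,66,66),(35.5,0,46,66)],(479,-300,-20)),
   'tray_three':(154,143,[(-31,25.5,82,82),(43.5,25.5,57,82),(0,-43.5,144,46)],(500,293,30))}
def proj(s,P):
    r=rot(s['orientation']).inv(); t=r.apply(-np.asarray(s['origin']))
    return cv2.projectPoints(P.astype(float),r.as_rotvec(),t,np.asarray(s['K'],float),np.array([s['k1'],0,0,0.]))[0].reshape(-1,2)
for c in ['top','side']:
    s=eyes.snapshot(c); lab=s['img'].astype(np.float32)
    for n,(L,W,pk,g) in T.items():
        x,y=np.meshgrid(np.arange(-L/2-7,L/2+8,1.5),np.arange(-W/2-7,W/2+8,1.5)); x=x.ravel();y=y.ravel()
        cls=np.where((abs(x)<L/2)&(abs(y)<W/2),1,0)
        for a,b,w,h in pk: cls[(abs(x-a)<w/2)&(abs(y-b)<h/2)]=2
        z=np.array([0,13,3])[cls]
        # drop floor cells near the walls: occluded/shadowed
        keep=np.ones(len(x),bool)
        f=cls==2; near=np.zeros(len(x),bool)
        for a,b,w,h in pk: near|=(abs(x-a)<w/2-7)&(abs(y-b)<h/2-7)
        keep&=~f|near; X=x[keep];Y=y[keep];Z=z[keep].astype(float);C=cls[keep]
        def cost(p):
            k=np.deg2rad(p[2]); P=np.c_[p[0]+X*np.cos(k)-Y*np.sin(k),p[1]+X*np.sin(k)+Y*np.cos(k),Z]
            q=proj(s,P).astype(np.float32)
            v=cv2.remap(lab,q[:,0:1],q[:,1:2],cv2.INTER_LINEAR)[:,0]
            return sum(v[C==i].var(0).sum()*(C==i).sum() for i in range(3))/len(X)
        r=differential_evolution(cost,[(g[0]-20,g[0]+20),(g[1]-20,g[1]+20),(g[2]-8,g[2]+8)],seed=1,maxiter=60,popsize=10)
        f=cost(r.x+[0,0,180])
        print(c,n,r.x.round(1),round(r.fun),'flipped',round(f))
        k=np.deg2rad(r.x[2])
        for a,b,_,_ in pk: print('   pocket',np.round([r.x[0]+a*np.cos(k)-b*np.sin(k),r.x[1]+a*np.sin(k)+b*np.cos(k)],1))
E
python3 t.py
python3 - <<'E'
from h import *
s=eyes.snapshot('top')
for d in cut_out('transducer_large','top')[:1]:
    P=cloud(s,d['pixels']);
    Q=P[(P[:,2]>38)&(P[:,2]<66)]; print(len(Q),cv2.minEnclosingCircle(Q[:,:2].astype(np.float32)),np.median(P[:,2]))
E
```

```text
top tray_two [ 479.1 -300.9  -20.2] 237 flipped 568
   pocket [ 455.1 -292.1]
   pocket [ 512.4 -313.1]
top tray_three [504.1 291.3  32.2] 367 flipped 1142
   pocket [464.3 296.3]
   pocket [527.3 336. ]
   pocket [527.3 254.5]
side tray_two [ 479.8 -301.9  -20.1] 1268 flipped 3552
   pocket [ 455.9 -293.1]
   pocket [ 513.2 -314.1]
side tray_three [503.5 291.4  32.3] 1203 flipped 3572
   pocket [463.6 296.5]
   pocket [526.6 336.2]
   pocket [526.7 254.6]
225 ((455.94171142578125, 108.82998657226562), 22.210453033447266) 43.260912637337356
```

```bash
cat > go.py <<'E'
import sys
from h import *
# go.py x y z phi : shift/turn in tool axes from the measured pose; z is TCP height
x,y,z,phi=map(float,sys.argv[1:5]); o=status.get_obs(); r=rot(o['tcp_rot']); p=np.deg2rad(phi)
T=R.from_matrix(np.array([[np.cos(p),np.sin(p),0],[np.sin(p),-np.cos(p),0],[0,0,-1]]))
d=r.inv().apply(np.array([x,y,z])-o['eef_pos']); w=np.rad2deg((r.inv()*T).as_rotvec())
cx=r.apply([1,0,0]); print('turn',w.round(2),'shift',d.round(1),'dist',np.linalg.norm(d).round(),'phi',np.rad2deg(np.arctan2(cx[1],cx[0])).round(1))
print('t',round(o['clock'],2),'pos',o['eef_pos'].round(1),'q',o['q'].round(2),'F',o['wrist_force'].round(1),'w',round(o['gripper_width'],1))
E
python3 go.py 550.7 -109.5 260 -71
```

```text
turn [-0.    0.    0.13] shift [-441.1 -484.4  144.7] dist 671.0 phi -70.9
t 1.9 pos [ 237.5 -685.   404.7] q [ 1.14  0.59  0.05  1.61 -0.03  0.94 -0.03] F [-0.4  0.3 -0.7] w 85.5
```

>>> play_rows(
  steps=[
    [0, 0, 0, -10, -11, 2, 0.6],
    [0, 0, 0, -26, -29, 6, 0.6],
    [0, 0, 0, -50, -55, 13, 0.6],
    [0, 0, 0, -79, -87, 23, 0.6],
    [0, 0, 0, -109, -120, 33, 0.6],
    [0, 0, 0, -139, -153, 43, 0.6],
    [0, 0, 0, -169, -186, 53, 0.6],
    [0, 0, 0, -199, -219, 63, 0.6],
    [0, 0, 0, -229, -252, 73, 0.6],
    [0, 0, 0, -259, -285, 83, 0.6],
    [0, 0, 0, -289, -318, 93, 0.6],
    [0, 0, 0, -319, -351, 103, 0.6],
    [0, 0, 0, -349, -384, 113, 0.6],
    [0, 0, 0, -379, -417, 123, 0.6],
    [0, 0, 0, -405, -445, 132, 0.6],
    [0, 0, 0, -423, -465, 139, 0.6],
    [0, 0, 0, -435, -478, 143, 0.6],
    [0, 0, 0, -441, -484, 145, 0.6],
    [0, 0, 0, -441, -484, 145, 0.6],
    [0, 0, 0, -441, -484, 145, 0.6],
  ],
)

```text
clock: 3.9
eef_pos: [549.7, -110.5, 259.9]
tcp_rot: [0.0, 0.814, -0.58, -0.0]
wrist_force: [0.3, 0.2, -0.1]
gripper_width: 51.4
```

```bash
python3 go.py 550.7 -109.5 187 -71
python3 - <<'E'
from h import *
s=eyes.snapshot('side'); cv2.imwrite('pics/s1.png',s['img'])
P=cloud(s,np.ones((400,640),bool)); o=status.get_obs()
l=rot(o['tcp_rot']).inv().apply(P-o['eef_pos'])
m=(abs(l[:,0])<60)&(abs(l[:,1])<14)&(l[:,2]>100)&(l[:,2]<195)
h,e=np.histogram(l[m,2],bins=np.arange(100,200,4)); print(list(zip(e.astype(int).tolist(),h.tolist())))
q=l[m&(l[:,2]>140)]
for a,b in ((-60,0),(0,60)):
    k=q[(q[:,0]>a)&(q[:,0]<b)]; print(len(k),k.min(0).round(1),k.max(0).round(1))
E
```

```text
turn [ 0.04 -0.02  0.07] shift [-0.6 -1.3 72.9] dist 73.0 phi -70.9
t 3.9 pos [ 549.7 -110.5  259.9] q [ 0.08  0.6   0.06  2.08 -0.07  0.46 -1.05] F [ 0.3  0.2 -0.1] w 51.4
[(100, 25), (104, 22), (108, 18), (112, 39), (116, 44), (120, 29), (124, 14), (128, 5), (132, 13), (136, 21), (140, 24), (144, 25), (148, 28), (152, 23), (156, 22), (160, 23), (164, 23), (168, 11), (172, 1), (176, 0), (180, 0), (184, 0), (188, 0), (192, 0)]
106 [-41.4 -12.4 140.3] [-26.6  10.1 172.1]
74 [ 21.9  -5.7 140.8] [ 31.1  10.2 171.1]
```

>>> play_rows(
  steps=[
    [0, 0, 0, 0, 0, 6, 0.6],
    [0, 0, 0, 0, -1, 18, 0.6],
    [0, 0, 0, 0, -1, 34, 0.6],
    [0, 0, 0, -0.5, -1, 50, 0.6],
    [0, 0, 0, -0.5, -1, 63, 0.6],
    [0, 0, 0, -0.5, -1, 70, 0.6],
    [0, 0, 0, -0.5, -1, 73, 0.6],
    [0, 0, 0, -0.5, -1, 73, 0.4],
    [0, 0, 0, -0.5, -1, 73, 0.2],
    [0, 0, 0, -0.5, -1, 73, 0],
    [0, 0, 0, -0.5, -1, 73, 0],
    [0, 0, 0, -0.5, -1, 73, 0],
    [0, 0, 0, -0.5, -1, 73, 0],
    [0, 0, 0, -0.5, -1, 73, 0],
  ],
)

```text
clock: 5.35
eef_pos: [551.2, -109.0, 187.0]
tcp_rot: [-0.0, 0.815, -0.58, 0.0]
wrist_force: [0.1, 0.1, 2.2]
gripper_width: 29.9
```

```bash
python3 go.py 455.5 -292.6 290 -71
```

```text
turn [-0.02 -0.01  0.13] shift [ 142.2  150.5 -103. ] dist 231.0 phi -70.9
t 5.35 pos [ 551.2 -109.   187. ] q [ 0.09  0.72  0.04  2.1  -0.08  0.32 -1.05] F [0.1 0.1 2.2] w 29.9
```

>>> play_rows(
  steps=[
    [0, 0, 0, 0, 0, -3, 0],
    [0, 0, 0, 0, 0, -10, 0],
    [0, 0, 0, 0, 0, -22, 0],
    [0, 0, 0, 2, 2, -36, 0],
    [0, 0, 0, 8, 8, -50, 0],
    [0, 0, 0, 18, 19, -60, 0],
    [0, 0, 0, 32, 34, -66, 0],
    [0, 0, 0, 47, 50, -68, 0],
    [0, 0, 0, 62, 66, -68, 0],
    [0, 0, 0, 77, 82, -68, 0],
    [0, 0, 0, 92, 98, -66, 0],
    [0, 0, 0, 107, 114, -62, 0],
    [0, 0, 0, 120, 127, -56, 0],
    [0, 0, 0, 130, 138, -50, 0],
    [0, 0, 0, 137, 145, -43, 0],
    [0, 0, 0, 141, 149, -36, 0],
    [0, 0, 0, 142, 150.5, -30, 0],
    [0, 0, 0, 142, 150.5, -25, 0],
    [0, 0, 0, 142, 150.5, -21, 0],
    [0, 0, 0, 142, 150.5, -19, 0],
  ],
)

```text
clock: 7.35
eef_pos: [455.8, -291.6, 205.2]
tcp_rot: [-0.0, 0.815, -0.579, -0.0]
wrist_force: [-0.1, 0.6, -2.1]
gripper_width: 30.0
```

```bash
python3 go.py 455.5 -292.6 190 -71
python3 - <<'E'
from h import *
for c in ['side']:
    s=eyes.snapshot(c); cv2.imwrite('pics/s2.png',cv2.resize(s['img'][90:230,340:500],(640,560),interpolation=cv2.INTER_CUBIC))
E
```

```text
turn [0.   0.05 0.21] shift [ 0.9  0.6 15.2] dist 15.0 phi -70.8
t 7.35 pos [ 455.8 -291.6  205.2] q [ 0.48  0.68  0.    2.14 -0.01  0.33 -0.74] F [-0.1  0.6 -2.1] w 30.0
```

View pics/s2.png

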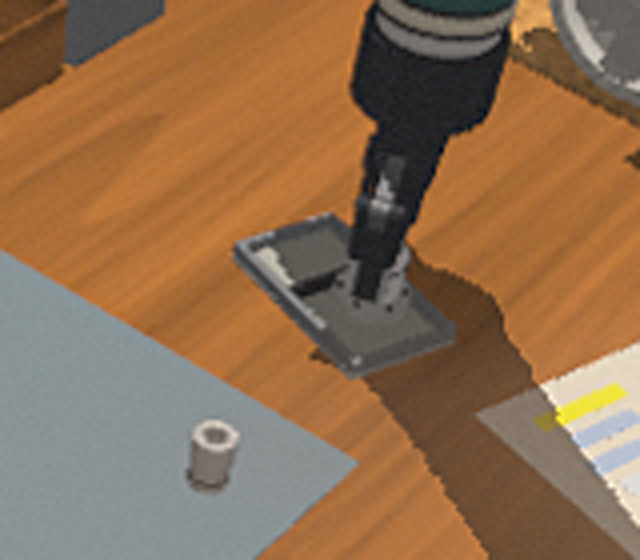

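>>> play_rows(
  steps=[
    [0, 0, 0, 0.5, 0.5, 3, 0],
    [0, 0, 0, 1, 0.5, 7, 0],
    [0, 0, 0, 1, 0.5, 10, 0],
    [0, 0, 0, 1, 0.5, 12, 0],
    [0, 0, 0, 1, 0.5, 13, 0],
    [0, 0, 0, 1, 0.5, 13.5, 0],
    [0, 0, 0, 1, 0.5, 14, 0],
    [0, 0, 0, 1, 0.5, 14.4, 0],
    [0, 0, 0, 1, 0.5, 14.7, 0],
    [0, 0, 0, 1, 0.5, 15, 0],
    [0, 0, 0, 1, 0.5, 15, 0],
  ],
)

```text
clock: 8.5
eef_pos: [455.3, -293.5, 190.7]
tcp_rot: [0.0, 0.815, -0.58, 0.0]
wrist_force: [0.7, 0.8, -2.2]
gripper_width: 30.3
```

```bash
python3 go.py 455.5 -292.6 190 -71
```

```text
turn [ 0.   -0.    0.12] shift [-0.8 -0.5  0.7] dist 1.0 phi -70.9
t 8.5 pos [ 455.3 -293.5  190.7] q [ 0.49  0.7   0.    2.14 -0.01  0.3  -0.74] F [ 0.7  0.8 -2.2] w 30.3
```

>>> play_rows(
  steps=[
    [0, 0, 0, 0, 0, 0.3, 0],
    [0, 0, 0, 0, 0, 0.6, 0],
    [0, 0, 0, 0, 0, 0.8, 0],
    [0, 0, 0, 0, 0, 1, 0],
    [0, 0, 0, 0, 0, 1, 0],
  ],
)

```text
clock: 9.0
eef_pos: [455.3, -293.5, 190.0]
tcp_rot: [-0.0, 0.815, -0.58, 0.0]
wrist_force: [-0.5, 0.6, 3.2]
gripper_width: 29.9
```

>>> play_rows(
  steps=[
    [0, 0, 0, 0, 0, 0, 0.45],
    [0, 0, 0, 0, 0, 0, 0.5],
    [0, 0, 0, 0, 0, 0, 0.55],
    [0, 0, 0, 0, 0, 0, 0.55],
    [0, 0, 0, 0, 0, 0, 0.55],
    [0, 0, 0, 0, 0, -3, 0.55],
    [0, 0, 0, 0, 0, -12, 0.55],
    [0, 0, 0, 0, 0, -27, 0.55],
    [0, 0, 0, 0, 0, -45, 0.55],
    [0, 0, 0, 0, 0, -60, 0.55],
    [0, 0, 0, 0, 0, -70, 0.55],
  ],
)

```text
clock: 10.1
eef_pos: [455.5, -293.8, 262.0]
tcp_rot: [-0.0, 0.815, -0.58, 0.001]
wrist_force: [0.2, -0.7, -0.4]
gripper_width: 47.0
```

```bash
python3 go.py 443.3 -117.7 230 -110
python3 - <<'E'
from h import *
s=eyes.snapshot('top')
D=cut_out('transducer_small','top')
P=cloud(s,D[0]['pixels']); print(D[0]['p'],np.percentile(P,[2,50,98],axis=0).round(), P[P[:,2]>38].mean(0).round(1))
D=cut_out('socket_short','top')
for d in D[:2]:
    P=cloud(s,d['pixels']); print(d['p'],P[P[:,2]>30].mean(0).round(1))
E
```

```text
turn [-0.14 -0.08 39.12] shift [-170.4  -46.1   31.7] dist 179.0 phi -70.9
t 10.1 pos [ 455.5 -293.8  262. ] q [ 0.48  0.58  0.01  2.12 -0.01  0.44 -0.74] F [ 0.2 -0.7 -0.4] w 47.0Traceback (most recent call last):
  File "<stdin>", line 4, in <module>
IndexError: list index out of range
```

>>> play_rows(
  steps=[
    [0, 0, 2, -5, -1, 0, 0.55],
    [0, 0, 5, -17, -4, 2, 0.55],
    [0, 0, 9, -35, -9, 5, 0.55],
    [0, 0, 14, -57, -15, 9, 0.55],
    [0, 0, 19, -80, -21, 13, 0.55],
    [0, 0, 24, -103, -27, 18, 0.55],
    [0, 0, 29, -125, -33, 23, 0.55],
    [0, 0, 33, -145, -39, 27, 0.55],
    [0, 0, 36, -159, -43, 30, 0.55],
    [0, 0, 38, -167, -45, 32, 0.55],
    [0, 0, 39, -170, -46, 32, 0.55],
    [0, 0, 39, -170, -46, 32, 0.55],
    [0, 0, 39, -170, -46, 32, 0.55],
  ],
)

```text
clock: 11.5
eef_pos: [443.0, -118.2, 227.6]
tcp_rot: [-0.0, -0.574, 0.819, -0.0]
wrist_force: [-0.5, 0.0, 1.0]
gripper_width: 46.8
```

```bash
python3 go.py 443.3 -117.7 184 -110
```

```text
turn [-0.   -0.03  0.1 ] shift [-0.6 -0.1 43.6] dist 44.0 phi -109.9
t 11.5 pos [ 443.  -118.2  227.6] q [ 0.05  0.6   0.16  2.32 -0.36  0.25 -1.39] F [-0.5  0.   1. ] w 46.8
```

>>> play_rows(
  steps=[
    [0, 0, 0, 0, 0, 5, 0.55],
    [0, 0, 0, -0.5, 0, 16, 0.55],
    [0, 0, 0, -0.5, 0, 29, 0.55],
    [0, 0, 0, -0.5, 0, 39, 0.55],
    [0, 0, 0, -0.5, 0, 43.5, 0.55],
    [0, 0, 0, -0.5, 0, 43.5, 0.4],
    [0, 0, 0, -0.5, 0, 43.5, 0.3],
    [0, 0, 0, -0.5, 0, 43.5, 0.2],
    [0, 0, 0, -0.5, 0, 43.5, 0],
    [0, 0, 0, -0.5, 0, 43.5, 0],
    [0, 0, 0, -0.5, 0, 43.5, 0],
    [0, 0, 0, -0.5, 0, 43.5, 0],
  ],
)

```text
clock: 12.7
eef_pos: [443.3, -117.3, 184.4]
tcp_rot: [0.0, -0.575, 0.819, -0.0]
wrist_force: [-0.6, 0.2, 2.6]
gripper_width: 21.9
```

```bash
python3 go.py 512.8 -313.6 200 -110.2
```

```text
turn [-0.03  0.01  0.33] shift [ 161.  -132.   -15.5] dist 209.0 phi -109.9
t 12.7 pos [ 443.3 -117.3  184.4] q [ 0.1   0.68  0.09  2.33 -0.39  0.14 -1.37] F [-0.6  0.2  2.6] w 21.9
```

>>> play_rows(
  steps=[
    [0, 0, 0, 0, 0, -3, 0],
    [0, 0, 0, 0, 0, -11, 0],
    [0, 0, 0, 1, -1, -24, 0],
    [0, 0, 0, 5, -4, -39, 0],
    [0, 0, 0, 13, -11, -54, 0],
    [0, 0, 0, 25, -20, -66, 0],
    [0, 0, 0, 40, -33, -74, 0],
    [0, 0, 0, 58, -48, -78, 0],
    [0, 0, 0, 76, -63, -80, 0],
    [0, 0, 0, 94, -78, -80, 0],
    [0, 0, 0, 112, -92, -80, 0],
    [0, 0, 0, 128, -105, -78, 0],
    [0, 0, 0, 142, -116, -74, 0],
    [0, 0, 0, 152, -125, -68, 0],
    [0, 0, 0, 158, -130, -59, 0],
    [0, 0, 0, 161, -132, -48, 0],
    [0, 0, 0, 161, -132, -37, 0],
    [0, 0, 0, 161, -132, -27, 0],
    [0, 0, 0, 161, -132, -19, 0],
    [0, 0, 0, 161, -132, -15, 0],
  ],
)

```text
clock: 14.7
eef_pos: [512.3, -312.8, 197.9]
tcp_rot: [-0.0, -0.575, 0.818, 0.001]
wrist_force: [-0.6, 0.2, -0.8]
gripper_width: 21.8
```

```bash
python3 go.py 512.8 -313.6 187.4 -110.2
```

```text
turn [0.12 0.04 0.37] shift [ 0.6 -0.7 10.5] dist 11.0 phi -109.8
t 14.7 pos [ 512.3 -312.8  197.9] q [ 0.35  0.74  0.17  2.01 -0.29  0.42 -1.17] F [-0.6  0.2 -0.8] w 21.8
```

>>> play_rows(
  steps=[
    [0, 0, 0, 0.5, -0.5, 3, 0],
    [0, 0, 0, 0.5, -0.5, 6, 0],
    [0, 0, 0, 0.5, -0.5, 8, 0],
    [0, 0, 0, 0.5, -0.5, 9, 0],
    [0, 0, 0, 0.5, -0.5, 9.5, 0],
    [0, 0, 0, 0.5, -0.5, 10, 0],
    [0, 0, 0, 0.5, -0.5, 10.4, 0],
    [0, 0, 0, 0.5, -0.5, 10.4, 0],
  ],
)

```text
clock: 15.5
eef_pos: [512.9, -314.3, 188.9]
tcp_rot: [0.0, -0.574, 0.819, -0.0]
wrist_force: [-0.1, -0.4, -0.9]
gripper_width: 22.4
```

>>> play_rows(
  steps=[
    [0, 0, 0, 0, 0, 0.4, 0],
    [0, 0, 0, 0, 0, 0.7, 0],
    [0, 0, 0, 0, 0, 1, 0],
    [0, 0, 0, 0, 0, 1.3, 0],
    [0, 0, 0, 0, 0, 1.3, 0],
  ],
)

```text
clock: 16.0
eef_pos: [513.0, -314.3, 187.5]
tcp_rot: [0.0, -0.575, 0.819, -0.0]
wrist_force: [0.8, -0.3, 0.4]
gripper_width: 22.3
```

>>> play_rows(
  steps=[
    [0, 0, 0, 0, 0, 0.3, 0],
    [0, 0, 0, 0, 0, 0.5, 0],
    [0, 0, 0, 0, 0, 0.5, 0],
  ],
)

```text
clock: 16.3
eef_pos: [512.9, -314.3, 187.4]
tcp_rot: [0.0, -0.574, 0.819, 0.0]
wrist_force: [-1.3, 1.2, 5.2]
gripper_width: 22.3
```

>>> play_rows(
  steps=[
    [0, 0, 0, 0, 0, 0, 0.3],
    [0, 0, 0, 0, 0, 0, 0.38],
    [0, 0, 0, 0, 0, 0, 0.42],
    [0, 0, 0, 0, 0, 0, 0.42],
    [0, 0, 0, 0, 0, 0, 0.42],
    [0, 0, 0, 0, 0, -3, 0.42],
    [0, 0, 0, 0, 0, -12, 0.42],
    [0, 0, 0, 0, 0, -27, 0.42],
    [0, 0, 0, 0, 0, -46, 0.42],
    [0, 0, 0, 0, 0, -64, 0.42],
    [0, 0, 0, 0, 0, -77, 0.6],
    [0, 0, 0, 0, 0, -83, 0.7],
  ],
)

```text
clock: 17.5
eef_pos: [513.3, -314.6, 272.2]
tcp_rot: [0.001, -0.574, 0.819, -0.001]
wrist_force: [-0.1, -0.1, 0.7]
gripper_width: 59.6
```

```bash
python3 go.py 455.6 108.6 270 -58
```

```text
turn [ -0.15  -0.11 -51.88] shift [-378.4  198.1    1.5] dist 427.0 phi -109.9
t 17.5 pos [ 513.3 -314.6  272.2] q [ 0.31  0.63  0.23  1.99 -0.26  0.55 -1.2 ] F [-0.1 -0.1  0.7] w 59.6
```

>>> play_rows(
  steps=[
    [0, 0, -1, -7, 4, 0, 0.7],
    [0, 0, -4, -22, 12, 0, 0.7],
    [0, 0, -7, -45, 24, 0, 0.7],
    [0, 0, -10, -74, 39, 0, 0.7],
    [0, 0, -14, -104, 54, 0, 0.7],
    [0, 0, -18, -134, 70, 0, 0.7],
    [0, 0, -22, -164, 86, 0, 0.7],
    [0, 0, -26, -194, 102, 0, 0.7],
    [0, 0, -30, -224, 117, 0, 0.7],
    [0, 0, -34, -254, 133, 0, 0.7],
    [0, 0, -38, -284, 149, 0, 0.7],
    [0, 0, -42, -312, 163, 0, 0.7],
    [0, 0, -46, -338, 177, 0, 0.7],
    [0, 0, -49, -358, 187, 0, 0.7],
    [0, 0, -51, -371, 194, 0, 0.7],
    [0, 0, -52, -377, 197, 0, 0.7],
    [0, 0, -52, -378, 198, 0, 0.7],
    [0, 0, -52, -378, 198, 1, 0.7],
    [0, 0, -52, -378, 198, 1, 0.7],
  ],
)

```text
clock: 19.4
eef_pos: [455.2, 107.3, 268.8]
tcp_rot: [0.0, 0.875, -0.485, 0.0]
wrist_force: [-0.5, -0.0, -0.5]
gripper_width: 60.1
```

```bash
python3 go.py 455.6 108.6 190 -58;  python3 - <<'E'
from h import *
s=eyes.snapshot('top'); cv2.imwrite('pics/t3.png',cv2.resize(s['img'][170:280,370:490],(720,660)[0:2],interpolation=cv2.INTER_CUBIC)[:600])
for n,lo in (('transducer_small',38),('socket_short',30)):
  for d in cut_out(n,'top')[:1]:
    P=cloud(s,d['pixels']); Q=P[P[:,2]>lo]; print(n,round(d['p'],2),P[:,2].max(),[np.round(v,1) for v in cv2.minEnclosingCircle(Q[:,:2].astype(np.float32))])
E
```

```text
turn [ 0.05 -0.03 -0.  ] shift [-1.  -1.1 78.8] dist 79.0 phi -58.0
t 19.4 pos [455.2 107.3 268.8] q [-0.37  0.51  0.06  2.28 -0.08  0.36 -1.26] F [-0.5 -0.  -0.5] w 60.1
transducer_small 0.47 56.29504355549807 [array([ 453.6, -292.7]), np.float64(15.9)]
socket_short 0.45 42.620516551219 [array([ 512.9, -312.3]), np.float64(11.9)]
```

View pics/t3.png

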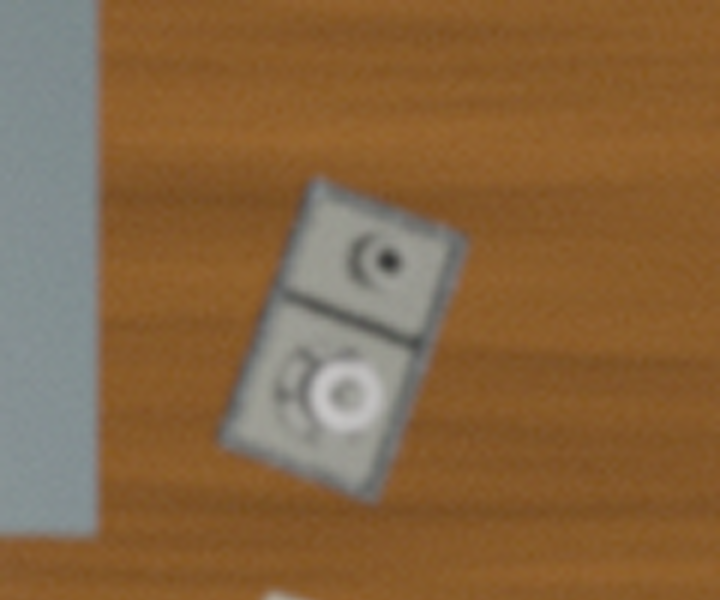

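>>> play_rows(
  steps=[
    [0, 0, 0, 0, 0, 6, 0.7],
    [0, 0, 0, -0.5, -0.5, 19, 0.7],
    [0, 0, 0, -1, -1, 36, 0.7],
    [0, 0, 0, -1, -1, 53, 0.7],
    [0, 0, 0, -1, -1, 67, 0.7],
    [0, 0, 0, -1, -1, 75, 0.7],
    [0, 0, 0, -1, -1, 78, 0.7],
    [0, 0, 0, -1, -1, 79, 0.7],
    [0, 0, 0, -1, -1, 79, 0.6],
    [0, 0, 0, -1, -1, 79, 0.5],
    [0, 0, 0, -1, -1, 79, 0.3],
    [0, 0, 0, -1, -1, 79, 0],
    [0, 0, 0, -1, -1, 79, 0],
    [0, 0, 0, -1, -1, 79, 0],
    [0, 0, 0, -1, -1, 79, 0],
  ],
)

```text
clock: 21.05
eef_pos: [456.0, 109.6, 190.9]
tcp_rot: [-0.0, 0.875, -0.484, 0.001]
wrist_force: [1.0, -1.9, 5.4]
gripper_width: 42.2
```

```bash
python3 go.py 464 296.4 206 -58
```

```text
turn [-0.1  -0.06  0.1 ] shift [-154.  -106.1  -15. ] dist 188.0 phi -57.9
t 21.05 pos [456.  109.6 190.9] q [-0.35  0.67  0.03  2.3  -0.09  0.17 -1.25] F [ 1.  -1.9  5.4] w 42.2
```

>>> play_rows(
  steps=[
    [0, 0, 0, 0, 0, -2, 0],
    [0, 0, 0, 0, 0, -8, 0],
    [0, 0, 0, 0, 0, -18, 0],
    [0, 0, 0, -2, -1, -30, 0],
    [0, 0, 0, -8, -5, -42, 0],
    [0, 0, 0, -18, -12, -52, 0],
    [0, 0, 0, -32, -22, -59, 0],
    [0, 0, 0, -48, -33, -62, 0],
    [0, 0, 0, -64, -44, -62, 0],
    [0, 0, 0, -80, -55, -62, 0],
    [0, 0, 0, -96, -66, -62, 0],
    [0, 0, 0, -112, -77, -61, 0],
    [0, 0, 0, -127, -87, -58, 0],
    [0, 0, 0, -139, -96, -53, 0],
    [0, 0, 0, -148, -102, -46, 0],
    [0, 0, 0, -152, -105, -38, 0],
    [0, 0, 0, -154, -106, -30, 0],
    [0, 0, 0, -154, -106, -23, 0],
    [0, 0, 0, -154, -106, -18, 0],
    [0, 0, 0, -154, -106, -15, 0],
  ],
)

```text
clock: 23.05
eef_pos: [463.4, 295.6, 204.2]
tcp_rot: [0.001, 0.875, -0.484, -0.0]
wrist_force: [-0.1, 0.2, -6.3]
gripper_width: 42.4
```

```bash
python3 go.py 464 296.4 194 -58
```

```text
turn [ 0.09 -0.03  0.05] shift [-0.3 -0.9 10.2] dist 10.0 phi -57.9
t 23.05 pos [463.4 295.6 204.2] q [-0.71  0.69  0.08  2.12 -0.16  0.34 -1.51] F [-0.1  0.2 -6.3] w 42.4
```

>>> play_rows(
  steps=[
    [0, 0, 0, 0, -0.5, 3, 0],
    [0, 0, 0, 0, -0.5, 6, 0],
    [0, 0, 0, 0, -0.5, 8, 0],
    [0, 0, 0, 0, -0.5, 9, 0],
    [0, 0, 0, 0, -0.5, 9.5, 0],
    [0, 0, 0, 0, -0.5, 9.5, 0],
  ],
)

```text
clock: 23.65
eef_pos: [463.8, 297.0, 195.6]
tcp_rot: [-0.0, 0.875, -0.484, 0.0]
wrist_force: [0.0, 0.7, -5.9]
gripper_width: 42.3
```

>>> play_rows(
  steps=[
    [0, 0, 0, 0, 0, 0.4, 0],
    [0, 0, 0, 0, 0, 0.8, 0],
    [0, 0, 0, 0, 0, 1.1, 0],
    [0, 0, 0, 0, 0, 1.4, 0],
    [0, 0, 0, 0, 0, 1.4, 0],
  ],
)

```text
clock: 24.15
eef_pos: [463.8, 296.9, 194.1]
tcp_rot: [0.0, 0.875, -0.484, -0.0]
wrist_force: [0.6, -0.2, -6.8]
gripper_width: 42.2
```

>>> play_rows(
  steps=[
    [0, 0, 0, 0, 0, 0.3, 0],
    [0, 0, 0, 0, 0, 0.6, 0],
    [0, 0, 0, 0, 0, 0.9, 0],
    [0, 0, 0, 0, 0, 0.9, 0],
  ],
)

```text
clock: 24.55
eef_pos: [463.8, 296.9, 194.0]
tcp_rot: [-0.0, 0.875, -0.484, -0.0]
wrist_force: [-2.2, -1.1, 5.4]
gripper_width: 42.5
```

>>> play_rows(
  steps=[
    [0, 0, 0, 0, 0, 0, 0.55],
    [0, 0, 0, 0, 0, 0, 0.6],
    [0, 0, 0, 0, 0, 0, 0.66],
    [0, 0, 0, 0, 0, 0, 0.66],
    [0, 0, 0, 0, 0, 0, 0.66],
    [0, 0, 0, 0, 0, -3, 0.66],
    [0, 0, 0, 0, 0, -12, 0.66],
    [0, 0, 0, 0, 0, -27, 0.66],
    [0, 0, 0, 0, 0, -46, 0.66],
    [0, 0, 0, 0, 0, -66, 0.66],
    [0, 0, 0, 0, 0, -84, 0.6],
    [0, 0, 0, 0, 0, -95, 0.6],
  ],
)

```text
clock: 25.75
eef_pos: [464.1, 297.1, 290.8]
tcp_rot: [-0.001, 0.875, -0.484, 0.001]
wrist_force: [-0.2, 0.4, 0.2]
gripper_width: 51.2
```

```bash
python3 go.py 673.5 107.8 270 -58
```

```text
turn [-0.18  0.02  0.12] shift [271.6 -76.6  20.9] dist 283.0 phi -57.9
t 25.75 pos [464.1 297.1 290.8] q [-0.74  0.54  0.13  2.09 -0.13  0.51 -1.53] F [-0.2  0.4  0.2] w 51.2
```

>>> play_rows(
  steps=[
    [0, 0, 0, 5, -1, 0, 0.6],
    [0, 0, 0, 17, -5, 0, 0.6],
    [0, 0, 0, 37, -10, 0, 0.6],
    [0, 0, 0, 62, -17, 1, 0.6],
    [0, 0, 0, 90, -25, 3, 0.6],
    [0, 0, 0, 118, -33, 5, 0.6],
    [0, 0, 0, 146, -41, 8, 0.6],
    [0, 0, 0, 174, -49, 11, 0.6],
    [0, 0, 0, 201, -57, 14, 0.6],
    [0, 0, 0, 225, -64, 17, 0.6],
    [0, 0, 0, 245, -69, 20, 0.6],
    [0, 0, 0, 259, -73, 22, 0.6],
    [0, 0, 0, 268, -76, 22, 0.6],
    [0, 0, 0, 271, -76.5, 22, 0.6],
    [0, 0, 0, 271.5, -76.5, 22, 0.6],
    [0, 0, 0, 271.5, -76.5, 22, 0.6],
  ],
)

```text
clock: 27.35
eef_pos: [672.4, 108.8, 266.3]
tcp_rot: [-0.0, 0.876, -0.483, -0.0]
wrist_force: [-0.1, -0.0, 0.7]
gripper_width: 50.8
```

```bash
python3 go.py 673.3 107.7 203 -58
```

```text
turn [0.01 0.06 0.22] shift [ 1.5 -0.2 63.3] dist 63.0 phi -57.8
t 27.35 pos [672.4 108.8 266.3] q [-0.29  0.7   0.09  1.8  -0.1   0.64 -1.15] F [-0.1 -0.   0.7] w 50.8
```

>>> play_rows(
  steps=[
    [0, 0, 0, 0.5, 0, 5, 0.6],
    [0, 0, 0, 1, 0, 17, 0.6],
    [0, 0, 0, 1, 0, 33, 0.6],
    [0, 0, 0, 1, 0, 48, 0.6],
    [0, 0, 0, 1, 0, 58, 0.6],
    [0, 0, 0, 1, 0, 62, 0.6],
    [0, 0, 0, 1, 0, 63, 0.6],
    [0, 0, 0, 1, 0, 63, 0.5],
    [0, 0, 0, 1, 0, 63, 0.4],
    [0, 0, 0, 1, 0, 63, 0.2],
    [0, 0, 0, 1, 0, 63, 0],
    [0, 0, 0, 1, 0, 63, 0],
    [0, 0, 0, 1, 0, 63, 0],
    [0, 0, 0, 1, 0, 63, 0],
  ],
)

```text
clock: 28.75
eef_pos: [673.9, 107.0, 204.0]
tcp_rot: [-0.0, 0.875, -0.484, 0.0]
wrist_force: [-1.4, 0.2, 5.1]
gripper_width: 30.7
```

```bash
python3 go.py 527 336.1 226 -57.8
```

```text
turn [-0.07 -0.02 -0.07] shift [-272.2    2.5  -22.1] dist 273.0 phi -57.9
t 28.75 pos [673.9 107.  204. ] q [-0.28  0.79  0.08  1.82 -0.11  0.54 -1.14] F [-1.4  0.2  5.1] w 30.7
```

>>> play_rows(
  steps=[
    [0, 0, 0, 0, 0, -3, 0],
    [0, 0, 0, 0, 0, -11, 0],
    [0, 0, 0, -2, 0, -24, 0],
    [0, 0, 0, -8, 0, -40, 0],
    [0, 0, 0, -18, 0, -55, 0],
    [0, 0, 0, -34, 0, -66, 0],
    [0, 0, 0, -55, 0, -73, 0],
    [0, 0, 0, -79, 1, -76, 0],
    [0, 0, 0, -104, 1, -76, 0],
    [0, 0, 0, -129, 1, -76, 0],
    [0, 0, 0, -154, 1, -76, 0],
    [0, 0, 0, -179, 2, -75, 0],
    [0, 0, 0, -203, 2, -72, 0],
    [0, 0, 0, -225, 2, -67, 0],
    [0, 0, 0, -244, 2, -60, 0],
    [0, 0, 0, -258, 2.5, -51, 0],
    [0, 0, 0, -267, 2.5, -41, 0],
    [0, 0, 0, -271, 2.5, -31, 0],
    [0, 0, 0, -272, 2.5, -23, 0],
    [0, 0, 0, -272, 2.5, -18, 0],
  ],
)

```text
clock: 30.75
eef_pos: [527.0, 334.9, 220.1]
tcp_rot: [0.001, 0.875, -0.484, 0.0]
wrist_force: [-0.7, -0.0, -2.1]
gripper_width: 30.5
```

```bash
python3 go.py 527 336.1 207 -57.8
```

```text
turn [ 0.08 -0.05 -0.14] shift [-1.  -0.6 13.1] dist 13.0 phi -57.9
t 30.75 pos [527.  334.9 220.1] q [-0.71  0.72  0.11  1.95 -0.15  0.48 -1.51] F [-0.7 -0.  -2.1] w 30.5
```

>>> play_rows(
  steps=[
    [0, 0, 0, -0.5, 0, 4, 0],
    [0, 0, 0, -0.5, 0, 8, 0],
    [0, 0, 0, -0.5, 0, 10.5, 0],
    [0, 0, 0, -0.5, 0, 12, 0],
    [0, 0, 0, -0.5, 0, 13, 0],
    [0, 0, 0, -0.5, 0, 13.5, 0],
    [0, 0, 0, -0.5, 0, 13.5, 0],
  ],
)

```text
clock: 31.45
eef_pos: [526.5, 336.3, 207.8]
tcp_rot: [-0.0, 0.875, -0.484, 0.0]
wrist_force: [-0.1, 0.6, -1.5]
gripper_width: 30.8
```

>>> play_rows(
  steps=[
    [0, 0, 0, 0, 0, 0.3, 0],
    [0, 0, 0, 0, 0, 0.6, 0],
    [0, 0, 0, 0, 0, 0.9, 0],
    [0, 0, 0, 0, 0, 1.1, 0],
    [0, 0, 0, 0, 0, 1.1, 0],
  ],
)

```text
clock: 31.95
eef_pos: [526.5, 336.3, 207.0]
tcp_rot: [-0.0, 0.875, -0.484, 0.0]
wrist_force: [-1.9, -0.6, 3.2]
gripper_width: 30.6
```

>>> play_rows(
  steps=[
    [0, 0, 0, 0, 0, 0, 0.42],
    [0, 0, 0, 0, 0, 0, 0.48],
    [0, 0, 0, 0, 0, 0, 0.52],
    [0, 0, 0, 0, 0, 0, 0.52],
    [0, 0, 0, 0, 0, 0, 0.52],
    [0, 0, 0, 0, 0, -3, 0.52],
    [0, 0, 0, 0, 0, -12, 0.52],
    [0, 0, 0, 0, 0, -27, 0.52],
    [0, 0, 0, 0, 0, -46, 0.52],
    [0, 0, 0, 0, 0, -63, 0.52],
    [0, 0, 0, 0, 0, -74, 0.52],
    [0, 0, 0, 0, 0, -78, 0.52],
  ],
)

```text
clock: 33.15
eef_pos: [526.9, 336.6, 286.8]
tcp_rot: [-0.002, 0.875, -0.484, 0.001]
wrist_force: [-0.1, 0.4, -0.1]
gripper_width: 44.9
```

```bash
python3 go.py 682 -0.6 240 -42.7
```

```text
turn [-1.900e-01 -1.000e-02 -1.518e+01] shift [368.   48.1  46.6] dist 374.0 phi -57.9
t 33.15 pos [526.9 336.6 286.8] q [-0.73  0.62  0.13  1.93 -0.14  0.6  -1.52] F [-0.1  0.4 -0.1] w 44.9
```

>>> play_rows(
  steps=[
    [0, 0, 0, 6, 1, 0, 0.5],
    [0, 0, -1, 20, 3, 0, 0.5],
    [0, 0, -2, 42, 5, 1, 0.5],
    [0, 0, -3, 70, 9, 3, 0.5],
    [0, 0, -4, 100, 13, 6, 0.5],
    [0, 0, -5, 130, 17, 10, 0.5],
    [0, 0, -6, 160, 21, 15, 0.5],
    [0, 0, -8, 190, 25, 20, 0.5],
    [0, 0, -9, 220, 29, 25, 0.5],
    [0, 0, -10, 250, 33, 30, 0.5],
    [0, 0, -12, 279, 37, 35, 0.5],
    [0, 0, -13, 305, 40, 39, 0.5],
    [0, 0, -14, 328, 43, 43, 0.5],
    [0, 0, -15, 346, 45.5, 46, 0.5],
    [0, 0, -15.2, 359, 47.5, 47, 0.5],
    [0, 0, -15.2, 366, 48, 47, 0.5],
    [0, 0, -15.2, 368, 48, 47, 0.5],
    [0, 0, -15.2, 368, 48, 47, 0.5],
    [0, 0, -15.2, 368, 48, 47, 0.5],
  ],
)

```text
clock: 35.05
eef_pos: [681.3, 0.6, 237.7]
tcp_rot: [-0.0, 0.932, -0.363, -0.0]
wrist_force: [-0.2, 0.6, 0.1]
gripper_width: 42.6
```

```bash
python3 go.py 682 -0.6 184.5 -42.7
python3 - <<'E'
from h import *
s=eyes.snapshot('side'); a=s['img'][130:370,150:400]; cv2.imwrite('pics/s4.png',cv2.resize(a,(625,600),interpolation=cv2.INTER_CUBIC))
E
```

```text
turn [-0.03  0.05  0.12] shift [ 1.4  0.4 53.2] dist 53.0 phi -42.6
t 35.05 pos [6.813e+02 6.000e-01 2.377e+02] q [-0.07  0.74  0.    1.81 -0.    0.6  -0.81] F [-0.2  0.6  0.1] w 42.6
```

View pics/s4.png

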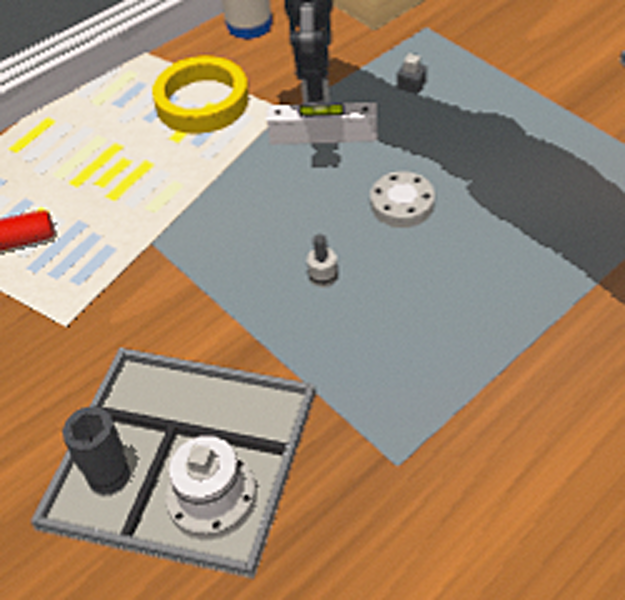

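>>> play_rows(
  steps=[
    [0, 0, 0, 0.5, 0, 5, 0.5],
    [0, 0, 0, 1, 0.5, 16, 0.5],
    [0, 0, 0, 1, 0.5, 30, 0.5],
    [0, 0, 0, 1, 0.5, 43, 0.5],
    [0, 0, 0, 1, 0.5, 50, 0.5],
    [0, 0, 0, 1, 0.5, 53, 0.5],
    [0, 0, 0, 1, 0.5, 53, 0.45],
    [0, 0, 0, 1, 0.5, 53, 0.35],
    [0, 0, 0, 1, 0.5, 53, 0.25],
    [0, 0, 0, 1, 0.5, 53, 0.1],
    [0, 0, 0, 1, 0.5, 53, 0],
    [0, 0, 0, 1, 0.5, 53, 0],
    [0, 0, 0, 1, 0.5, 53, 0],
    [0, 0, 0, 1, 0.5, 53, 0],
    [0, 0, 0, 1, 0.5, 53, 0],
  ],
)

```text
clock: 36.6
eef_pos: [682.3, -1.9, 185.4]
tcp_rot: [-0.0, 0.931, -0.364, 0.0]
wrist_force: [-1.1, 1.2, 5.2]
gripper_width: 18.7
```

```bash
python3 go.py 527 254.6 206 -57.8
python3 - <<'E'
from h import *
s=eyes.snapshot('side'); cv2.imwrite('pics/s5.png',cv2.resize(s['img'][130:230,220:340],(720,600),interpolation=cv2.INTER_CUBIC))
E
```

```text
turn [-0.05 -0.04 15.13] shift [-288.   -83.3  -20.8] dist 301.0 phi -42.7
t 36.6 pos [682.3  -1.9 185.4] q [-0.06  0.81  0.    1.82 -0.    0.51 -0.81] F [-1.1  1.2  5.2] w 18.7
```

View pics/s5.png

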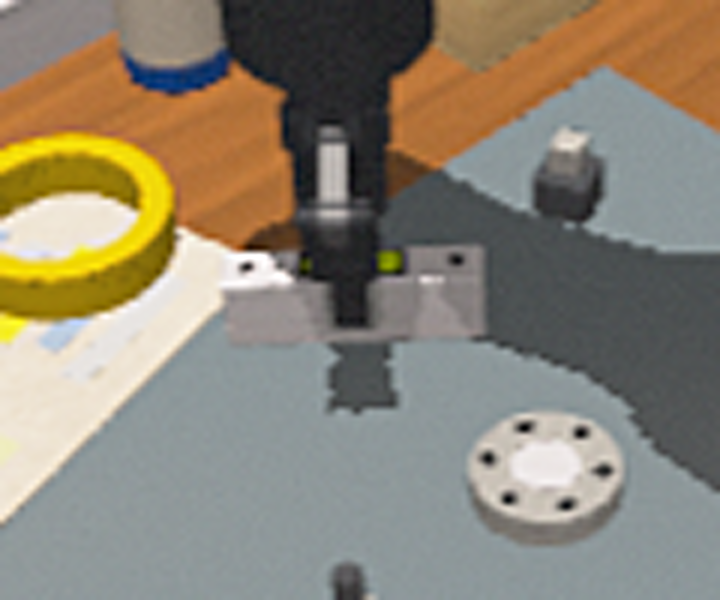

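>>> play_rows(
  steps=[
    [0, 0, 0, 0, 0, -3, 0],
    [0, 0, 0, 0, 0, -11, 0],
    [0, 0, 0, -2, -1, -24, 0],
    [0, 0, 0, -8, -2, -38, 0],
    [0, 0, 1, -18, -5, -51, 0],
    [0, 0, 2, -34, -10, -61, 0],
    [0, 0, 3, -56, -16, -67, 0],
    [0, 0, 4, -82, -24, -70, 0],
    [0, 0, 5, -109, -32, -70, 0],
    [0, 0, 7, -136, -39, -70, 0],
    [0, 0, 8, -163, -47, -70, 0],
    [0, 0, 10, -190, -55, -69, 0],
    [0, 0, 11, -216, -62, -67, 0],
    [0, 0, 12, -240, -69, -63, 0],
    [0, 0, 13, -260, -75, -57, 0],
    [0, 0, 14, -275, -79, -49, 0],
    [0, 0, 15, -284, -82, -41, 0],
    [0, 0, 15.1, -287, -83, -33, 0],
    [0, 0, 15.1, -288, -83, -26, 0],
    [0, 0, 15.1, -288, -83, -21, 0],
  ],
)

```text
clock: 38.65
eef_pos: [526.7, 253.5, 205.1]
tcp_rot: [0.0, 0.875, -0.484, 0.0]
wrist_force: [0.1, 0.3, -2.4]
gripper_width: 18.9
```

```bash
python3 go.py 527 254.6 189 -57.8
python3 - <<'E'
from h import *
s=eyes.snapshot('side'); cv2.imwrite('pics/s6.png',cv2.resize(s['img'][230:370,140:300],(680,595),interpolation=cv2.INTER_CUBIC))
E
```

```text
turn [ 0.03 -0.03 -0.03] shift [-0.8 -0.8 16.1] dist 16.0 phi -57.8
t 38.65 pos [526.7 253.5 205.1] q [-0.59  0.71  0.09  2.04 -0.16  0.39 -1.38] F [ 0.1  0.3 -2.4] w 18.9
```

View pics/s6.png

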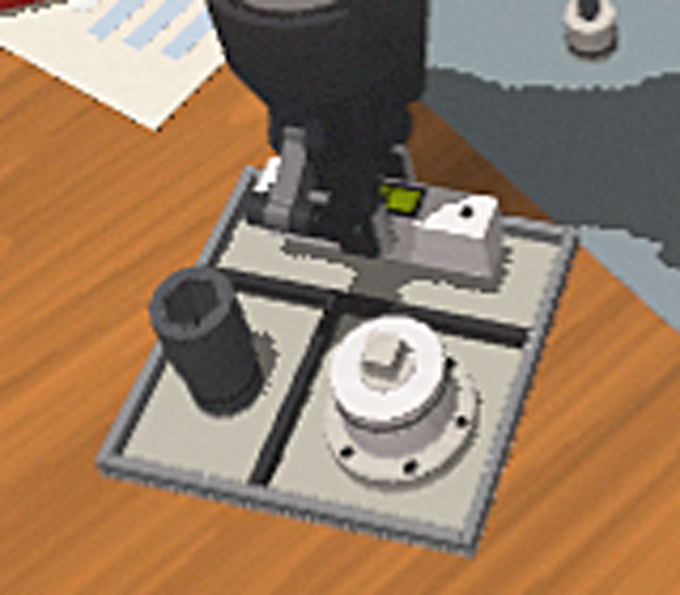

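>>> play_rows(
  steps=[
    [0, 0, 0, -0.5, 0, 4, 0],
    [0, 0, 0, -0.5, 0, 8, 0],
    [0, 0, 0, -0.5, 0, 11, 0],
    [0, 0, 0, -0.5, 0, 13, 0],
    [0, 0, 0, -0.5, 0, 14, 0],
    [0, 0, 0, -0.5, 0, 14.5, 0],
    [0, 0, 0, -0.5, 0, 14.5, 0],
  ],
)

```text
clock: 39.4
eef_pos: [526.2, 254.7, 191.1]
tcp_rot: [-0.0, 0.876, -0.483, 0.0]
wrist_force: [-0.4, -0.0, -1.7]
gripper_width: 18.7
```

>>> play_rows(
  steps=[
    [0, 0, 0, 0, 0, 0.5, 0],
    [0, 0, 0, 0, 0, 1, 0],
    [0, 0, 0, 0, 0, 1.4, 0],
    [0, 0, 0, 0, 0, 1.8, 0],
    [0, 0, 0, 0, 0, 1.8, 0],
  ],
)

```text
clock: 39.9
eef_pos: [526.2, 254.7, 189.2]
tcp_rot: [0.0, 0.876, -0.483, -0.0]
wrist_force: [0.7, 0.6, -2.5]
gripper_width: 18.6
```

>>> play_rows(
  steps=[
    [0, 0, 0, 0, 0, 0.3, 0],
    [0, 0, 0, 0, 0, 0.6, 0],
    [0, 0, 0, 0, 0, 0.9, 0],
    [0, 0, 0, 0, 0, 0.9, 0],
  ],
)

```text
clock: 40.3
eef_pos: [526.2, 254.7, 188.4]
tcp_rot: [-0.0, 0.876, -0.483, -0.0]
wrist_force: [-0.2, 0.1, -1.6]
gripper_width: 18.6
```

>>> play_rows(
  steps=[
    [0, 0, 0, 0, 0, 0.3, 0],
    [0, 0, 0, 0, 0, 0.5, 0],
    [0, 0, 0, 0, 0, 0.7, 0],
    [0, 0, 0, 0, 0, 0.7, 0],
  ],
)

```text
clock: 40.7
eef_pos: [526.2, 254.7, 188.3]
tcp_rot: [-0.0, 0.876, -0.483, -0.0]
wrist_force: [-1.7, 0.4, 5.7]
gripper_width: 18.7
```

>>> play_rows(
  steps=[
    [0, 0, 0, 0, 0, 0, 0.28],
    [0, 0, 0, 0, 0, 0, 0.34],
    [0, 0, 0, 0, 0, 0, 0.38],
    [0, 0, 0, 0, 0, 0, 0.38],
    [0, 0, 0, 0, 0, 0, 0.38],
    [0, 0, 0, 0, 0, -3, 0.38],
    [0, 0, 0, 0, 0, -12, 0.38],
    [0, 0, 0, 0, 0, -27, 0.38],
    [0, 0, 0, 0, 0, -46, 0.38],
    [0, 0, 0, 0, 0, -66, 0.38],
    [0, 0, 0, 0, 0, -90, 0.38],
    [0, 0, 0, 20, 10, -110, 0.38],
    [0, 0, 0, 45, 20, -125, 0.38],
    [0, 0, 0, 75, 25, -135, 0.38],
    [0, 0, 0, 105, 30, -140, 0.38],
    [0, 0, 0, 130, 35, -140, 0.38],
    [0, 0, 0, 150, 38, -140, 0.38],
    [0, 0, 0, 160, 40, -140, 0.38],
    [0, 0, 0, 160, 40, -140, 0.38],
    [0, 0, 0, 160, 40, -140, 0.38],
  ],
)

```text
clock: 42.7
eef_pos: [577.3, 99.0, 328.0]
tcp_rot: [-0.0, 0.876, -0.483, -0.0]
wrist_force: [0.2, 1.1, -0.1]
gripper_width: 32.6
```

```bash
python3 m.py 2>/dev/null | grep -v -A1 tray
python3 - <<'E'
from h import *
o=status.get_obs(); print(o['clock'],o['eef_pos'].round(1),o['wrist_force'].round(1))
for c in ['side','top']:
    s=eyes.snapshot(c); a=s['img'][60:375,140:500] if c=='side' else s['img'][110:280,160:470]
    cv2.imwrite(f'pics/f_{c}.png',cv2.resize(a,(684,598) if c=='side' else (790,433),interpolation=cv2.INTER_CUBIC))
E
```

```text
top transducer_small 110 rect 453.3 -292.8 31 28 0.9 mean [ 453.3 -292.4   42.9] circ [array([ 453.2, -293. ]), np.float64(16.2)]
top socket_short none
top transducer_large 202 rect 464.7 296.2 39 42 1.0 mean [463.7 294.4  49.3] circ [array([462.9, 295.6]), np.float64(21.8)]
top socket_deep 85 rect 527.5 334.9 31 29 60.2 mean [527.  334.7  66.2] circ [array([526.8, 335.2]), np.float64(15.9)]
top level 152 rect 543.3 264.1 63 21 31.6 mean [546.7 266.7  34.6] circ [array([542.1, 265.9]), np.float64(32.2)]
top tray_two 1371 ((479.06866455078125, -299.8843688964844), (78.92406463623047, 128.58416748046875), 69.80293273925781)
  bright centroid [ 476.6 -297.8   13. ] box [[405.0, -315.0], [526.0, -359.0], [553.0, -285.0], [432.0, -241.0]]
top tray_three 4529 ((496.1490478515625, 257.2008056640625), (205.25550842285156, 192.5960693359375), 32.014286041259766)
  bright centroid [503.4 304.   13. ] box [[358.0, 284.0], [460.0, 121.0], [634.0, 230.0], [532.0, 393.0]]
side transducer_small 115 rect 453.8 -290.1 30 28 29.1 mean [ 452.6 -287.6   42.8] circ [array([ 453.7, -291. ]), np.float64(16.1)]
side socket_short none
side transducer_large none
side socket_deep 259 rect 525.2 336.6 31 31 59.9 mean [524.3 337.3  65.8] circ [array([525.6, 337.6]), np.float64(16.9)]
side level 644 rect 525.1 254.3 100 21 32.2 mean [522.6 255.2  33.9] circ [array([524., 256.]), np.float64(50.5)]
side tray_two 1264 ((479.0215148925781, -299.1029052734375), (91.1821060180664, 148.24514770507812), 69.4593276977539)
  bright centroid [ 471.8 -297.2   13. ] box [[394.0, -316.0], [532.0, -368.0], [564.0, -282.0], [426.0, -230.0]]
side tray_three 7495 ((501.8274230957031, 263.5081787109375), (204.88555908203125, 197.96653747558594), 32.16382598876953)
  bright centroid [492.8 278.5  13. ] box [[362.0, 293.0], [468.0, 125.0], [641.0, 234.0], [536.0, 402.0]]
43.3 [577.7  98.1 327.6] [0.2 0.3 0.4]
```

View pics/f_side.png

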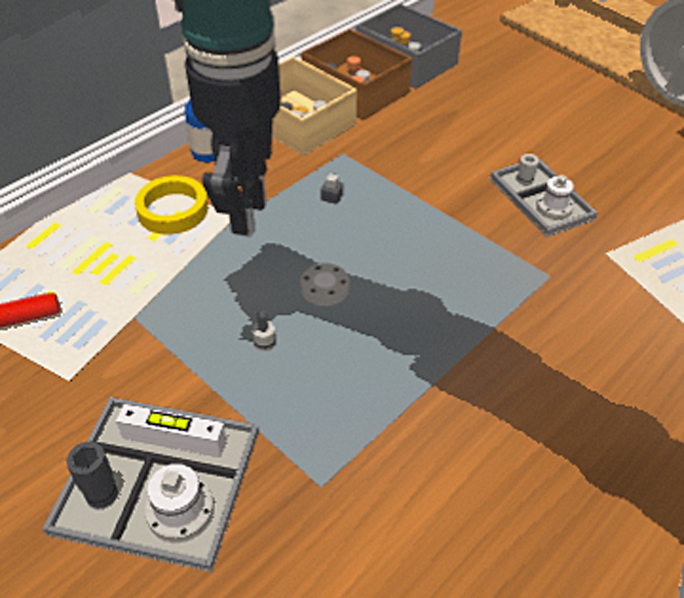

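View pics/f_top.png

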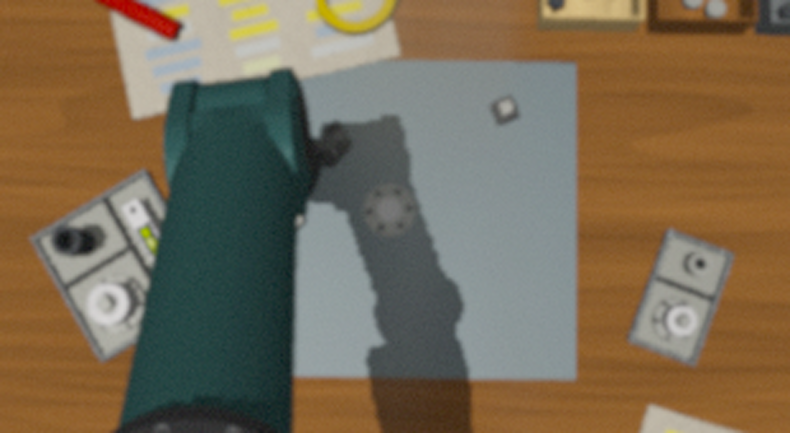

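All five pieces stand upright in their own pockets, the other stock is where it was, and the gripper is empty and clear of everything. I'm handing the job in.

```bash
python3 -c "
from workcell import job; print(job.sign_off())"
```

```text
the job is handed in; nothing more can be done
None
```

Both kits are made up and the job was handed in at about 43 s of robot time. I placed the pieces in the order you listed: small transducer, short socket, large transducer, deep socket, spirit level. Each was lowered slowly until the wrist force showed it touching the pocket floor, with 5 to 12 N of change, and only then released.

**Last checks:**
- **Placement:** The final side and top pictures show all five pieces upright in the right pockets. The small and large transducers, the deep socket and the level measured within about 3 mm of their pocket centres. The level lies along its slot, at 32.2° against the tray's 32.2°.
- **Stock:** By eye, the bit socket, flange disc and reducer are where they were. I did not measure them again, and the bit socket is mostly hidden in the final top view.
- **Robot:** The gripper is empty, clear of everything, and the wrist force is near zero.

**Checks that failed or disagreed:**
- In the last look the network missed the short socket in both cameras, and the large transducer in the side camera. Both are plainly visible in the pictures. An earlier top view had measured the short socket in its pocket, within about 1.5 mm of centre.
- The top view of the level was partly hidden by the arm, so its position comes from the side camera.

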